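Pull down the hatch of a thread rack's top locker with the hook pole

TASK

The stock locker at the top of the thread rack is opened with the hook pole: take the pole from its mat, put its hook through the eye on the shut hatch and swing the hatch gently all the way down to its stop, holding it back with the pole so that it never drops or slams, and touching the rack with nothing but the pole. Then unhook and lay the pole (do not drop it) flat on its mat as it lay before, along the mat with the handle at the same end, and let go. Leave the thread cones, the basket and the jar where they stand.

Things in the scene. Friction and masses are not known exactly. Their poses are not given: they have to be found in the camera images.
- pole: Telescopic hook pole, 0.2 kg, lying flat on the mat; mm. Origin: centre of the underside of its wooden handle; x along the pole to the hook, y to the side the hook points to, z up. Handle 120 long (x -60 to 60), 28 wide, 36 high; the pole's axis runs 18 above the origin. A 14 thick tube goes on from the handle to the black twist lock.
- grip (a point): Point on the pole's axis near its balance point, in the front half of the handle (x 35). 5 N sideways at the hook turns the pole in a light grip: grip it firmly.
- lock (a point): Front end of the twist lock (19 across) on the pole's axis, x 154. A locked inner tube 10 thick sticks out of it; how far it is drawn out is not measured. The hook, 6 mm steel wire, runs on along the axis to a bend centred 61 to 131 ahead of this point (foremost point 3 more). From the bend a straight finger goes to a round tip centred 28 to the +y side and 7.5 farther back.
- mat: Flat black rubber mat fixed on the counter, 420 (x) x 130 (y) x 3. Origin: centre of its underside. The pole lies along its x, hook towards +x, handle centre about 90 to the -x side of the mat's centre.
- rack: Pine thread rack fixed on the counter, 220 deep (x), 360 wide (y), 383 high. Origin: centre of its underside; its front looks to its own -x. Open shelf with thread below height 190, above it a stock locker closed by the hatch.
- hatch_face (a point): Where the eye is screwed into the hatch's outer face (at mid-width). Hatch: pine board 16 thick, 356 wide, heights 202 to 362 when shut, outer face then the upright plane x = -122 of the rack, plain and flat beside the eye, under a top board that overhangs it by 10. The board is thin: neither it nor the eye is to be loaded with more than 20 N.
- eye (a point): Centre of the steel screw eye, 18 in front of the hatch's outer face, 328 above the counter when shut. Ring of 5 mm wire, opening 16 across, standing edge-on to the front: its hole runs along the rack's y (sideways), so a finger put sideways through it stays in while the hatch swings. No room to hook behind the ring.
- hinge_line (a point): Middle of the hatch's hinge axis, along its bottom edge, parallel to the rack's y; rack frame (-116, 0, 198). The eye circles it at a radius of 132 (shut: 24 in front of it and 130 above it).
- hatch (a joint): Hatch angle, rad: 0 shut and upright, grows as the top swings out and down, stop at 1.5 (level, eye underneath). Torsion springs hold it shut: about 4 N at the eye draws it off; past about 0.7 its weight (0.85 kg) wins and it falls open unless the hook holds it back (up to 3 N). Let go earlier, it snaps shut; at the stop it stays down. Keep it under 1.2 rad/s either way.
- basket: Pale yellow basket with spools, 90 x 240 x 55, standing on the counter before the rack, below the hatch. Origin: centre of its underside.
- cone_a: Thread cone 54 across, 110 high, standing on the rack's top board. Origin: centre of its foot.
- cone_b: Second thread cone of the same size on the top board. Origin: centre of its foot.
- jar: Glass jar with a steel lid, 64 across, 85 high, on the counter beyond the mat. Origin: centre of its foot.

How it is judged:
By the outcome, as a careful person would: the job done as asked, in the order asked, and still so for the second after the job is handed in, with the robot touching nothing.
It also fails if it takes over 67 s, if anything falls off the work surface, if the arm or the gripper's body presses on something with over 40 N, if the wrist force passes 120 N, or if a joint passes its speed limit or range.

ROBOT

A 6-joint arm with a two-finger parallel gripper is mounted at the origin on the work surface. World frame = base frame: x ahead of the robot, y to its left, z up, the work surface at z = 0. Lengths are in m, angles in rad, forces in N, time in s.
With the tool pointing down it reaches from about 0.375 to 0.925 m from the base axis. Payload 5.7 kg.
Tool frame: the origin (TCP) lies midway between the tips of the shut fingers; the grasp point (between the pads) lies 19 mm behind it; z points along the fingers, y is the direction in which the jaws open and shut (so a half turn about z gives the same grasp; the last joint's range is limited). The gripper opens to 85 mm and grips with 20 to 120 N. Pads are 22 mm wide; open, the fingers measure 114 mm over their backs; the gripper's body (76 mm by 85 mm) begins 54 mm behind the grasp point. The pads swing forward as they close: fully open they stand 13 mm farther back than shut.
Start: joints at [1.057, 0.359, 1.51, -0, 1.272, -0.115], TCP at [0.233, 0.553, 0.21] pointing down, gripper open.
Joint ranges: [-2.97, 2.97], [-1.01, 2.36], [0.21, 2.38], [-0.96, 4.11], [0.2, 2.71], [-2.98, 2.98]. Speed limits (rad/s): [2.39, 2.39, 3.14, 3.14, 3.14, 3.14].

INTERFACE

Orientations are given as a unit quaternion [w, x, y, z].
In Python, from workcell import ctrl gives the robot as it stands. The module is installed in compiled form; this text tells all that it offers.
- The arm moves only by the shell command python3 -m crank 'ROWS' [FORCE]. ROWS is JSON, one flat list of numbers, 7 for each row, row after row: the shift along the world's x, y, z in m, then the turn, a rotation vector about the world's x, y, z in degrees, then the opening, from 0 (shut) to 1 (fully open). A call has 1 to 20 rows; each row shifts and turns the commanded pose from where the row before left it; what a row does not reach is not made up. A row lasts 1/10 s, in which the tool goes at most 50 mm and 8.59 degrees, less where a joint would pass 70% of its speed; a pose out of reach is approached as far as the arm can. A call is refused whole if a number of a shift passes 0.05 or a number of a turn 8.59, either way. A call with a gripper value outside its range is refused whole. The fingers move at their own pace and stop on an object; FORCE is the grip in N (left out, the last holds). Time passes only in rows, so rows that do not move let the fingers close. It gives the time, the measured TCP pose, the force and the opening at its end, in the units of the state.
- ctrl.get_obs(): the state, without advancing time (a new reading comes with each control period).
- ctrl.capture(name): name is "scene" or "top"; returns the picture (400x640x3 uint8, red, green, blue); there is no depth.
- ctrl.calibration(name): a dict with "K" (3x3 intrinsics, pixels), "extrinsics" (4x4, takes a point from world to camera coordinates). Camera axes: x right, y up, looking along -z (the intrinsics and any distortion apply to the point x, -y, -z); pixel columns grow to the right and rows downward; lengths in m; the calibration is good to about 2 mm. A picture is of the moment at which its call begins. calibration takes no time and is no camera call.
- ctrl.finish_job(): hands the job in, once; it reports no verdict.
Trained networks look in the newest picture that a camera, given by its name, has taken for a name from the list of things; names that differ only in an ending like _2 or _b are one class to them, and where a whole thing is asked for, a point or a joint stands for the part that bears it (a point fixed in the world has none). Each returns a list of dicts, best first, with "confidence" (0 to 1); they miss things now and then, are a little off and sometimes report something else, mostly with a low value. They report only what shows in the picture. A call takes as long as a camera call.
- ctrl.find_in(camera, query): "bbox" ([left, top, right, bottom] in pixels, round what is visible of it).
- ctrl.cut_out(camera, query): "mask" (400x640 bool, what is visible of it) and "bbox" ([left, top, right, bottom] in pixels, round what is visible of it).
- ctrl.mark_of(camera, query): "position" ([column, row] in pixels: a listed point, or the origin of a listed thing).
The state is a dict: "clock": time; "joints": joint angles; "qvel": joint speeds; "effort": joint torques, N m; "ee_pos": TCP position; "eef_rot": TCP orientation; "wrist_force": force on the tool from outside, world axes, zero at the start; "moment": the same for the moment, N m; "grip_width": finger opening in m.
Only numpy, scipy, OpenCV 4.12 (cv2) and the standard library are available. Lean on these libraries where they do the work, as an engineer would, in place of code of your own. Each camera call takes 0.05 s, during which the arm holds its last target.

## Working session

There is one attempt and no reset: what is moved stays moved. The work goes in short steps, Python scripts to look and compute and a shell command to move; the robot and the scene stay as the last step left them, time stands still between calls to the robot, and variables do not carry over. Pictures are saved under pics/ and viewed, and the job is handed in when it is done.

```bash
ls; mkdir -p pics; cat > h.py <<'E'
import numpy as np, cv2
from workcell import ctrl
def save(cam,name):
    im=ctrl.capture(cam); cv2.imwrite(f'pics/{name}.png',im[:,:,::-1]); return im
def cal(cam):
    c=ctrl.calibration(cam); return np.array(c['K']),np.array(c['extrinsics'])
def proj(cam,p):
    K,E=cal(cam); q=E[:3,:3]@np.asarray(p,float)+E[:3,3]; q=np.array([q[0],-q[1],-q[2]]); u=K@q; return u[:2]/u[2]
def ray(cam,px):
    K,E=cal(cam); d=np.linalg.inv(K)@np.array([px[0],px[1],1.]); d=np.array([d[0],-d[1],-d[2]])
    R=E[:3,:3]; return -R.T@E[:3,3], R.T@d
def onz(cam,px,z):
    o,d=ray(cam,px); return o+d*(z-o[2])/d[2]
def onx(cam,px,x,ax=0):
    o,d=ray(cam,px); return o+d*(x-o[ax])/d[ax]
def tri(pa,pb):
    oa,da=ray('scene',pa); ob,db=ray('top',pb); da/=np.linalg.norm(da); db/=np.linalg.norm(db)
    s=np.linalg.lstsq(np.c_[da,-db],ob-oa,rcond=None)[0]; a=oa+s[0]*da; b=ob+s[1]*db; return (a+b)/2,np.linalg.norm(a-b)
E
python3 - <<'E'
from h import *
np.set_printoptions(precision=4,suppress=True)
for c in('scene','top'):
    save(c,c+'0'); print(cal(c), ray(c,(320,200)))
    print(ctrl.calibration(c).keys())
for q in ['pole','grip','lock','mat','rack','hatch_face','eye','hinge_line','basket','cone_a','jar']:
    for c in('scene','top'):
        print(q,c,[(np.round(r['position'],1).tolist(),round(r['confidence'],2)) for r in ctrl.mark_of(c,q)][:3])
print(ctrl.get_obs())
E
```

```text
pics
(array([[469.2348,   0.    , 321.686 ],
       [  0.    , 469.2348, 196.3722],
       [  0.    ,   0.    ,   1.    ]]), array([[ 0.2352, -0.9719, -0.    , -0.1922],
       [ 0.8221,  0.199 ,  0.5335, -0.5546],
       [-0.5185, -0.1255,  0.8458, -1.1817],
       [ 0.    ,  0.    ,  0.    ,  1.    ]])) (array([-0.1116, -0.2247,  1.2954]), array([ 0.5113,  0.1275, -0.8499]))
dict_keys(['K', 'extrinsics'])
(array([[484.3815,   0.    , 319.5438],
       [  0.    , 484.3815, 199.37  ],
       [  0.    ,   0.    ,   1.    ]]), array([[-0.0002, -1.    ,  0.0087, -0.0879],
       [ 0.9934,  0.0008,  0.115 , -0.5459],
       [-0.115 ,  0.0087,  0.9933, -1.6236],
       [ 0.    ,  0.    ,  0.    ,  1.    ]])) (array([ 0.3555, -0.0734,  1.6763]), array([ 0.1137, -0.0096, -0.9935]))
dict_keys(['K', 'extrinsics'])
pole scene [([211.8, 221.0], 0.95)]
pole top [([212.1, 208.3], 0.61)]
grip scene [([219.6, 221.2], 0.81)]
grip top [([221.7, 211.5], 0.64)]
lock scene [([255.3, 226.8], 0.83)]
lock top [([252.5, 204.4], 0.89), ([238.7, 210.5], 0.33)]
mat scene [([240.7, 224.9], 0.64), ([383.8, 236.7
[... 399 characters left out ...]
_a scene [([451.6, 171.7], 0.7), ([433.1, 246.3], 0.6), ([377.2, 208.1], 0.44)]
cone_a top [([420.6, 242.0], 0.93), ([423.9, 168.4], 0.68), ([370.6, 210.3], 0.23)]
jar scene [([263.2, 188.8], 0.79)]
jar top [([253.1, 164.4], 0.67)]
{'clock': 1.2, 'joints': array([ 1.0569,  0.3588,  1.5104, -0.    ,  1.2725, -0.1151]), 'qvel': array([ 0.0007,  0.0002,  0.0019, -0.001 , -0.0009,  0.0004]), 'effort': array([ -0.0015, -52.7588, -27.9052,  -0.0003,   0.0019,   0.    ]), 'ee_pos': array([0.233 , 0.5529, 0.2105]), 'eef_rot': array([-0.    ,  0.1981,  0.9802, -0.0001]), 'wrist_force': array([ 0.0343, -0.6121, -0.1818]), 'moment': array([ 0.0058, -0.003 ,  0.0324]), 'grip_width': 0.08519252947940992}
```

```bash
python3 - <<'E'
import cv2
a=cv2.imread('pics/scene0.png');b=cv2.imread('pics/top0.png')
cv2.imwrite('pics/s0z.png',cv2.resize(a[140:290,180:480],None,fx=2.66,fy=2.66,interpolation=cv2.INTER_CUBIC))
cv2.imwrite('pics/t0z.png',cv2.resize(b[120:300,170:470],None,fx=2.66,fy=2.66,interpolation=cv2.INTER_CUBIC))
E
```

```text
(no output)
```

View pics/scene0.png

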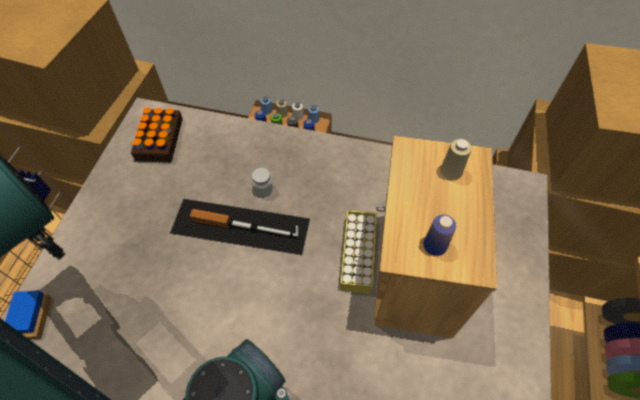

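View pics/s0z.png

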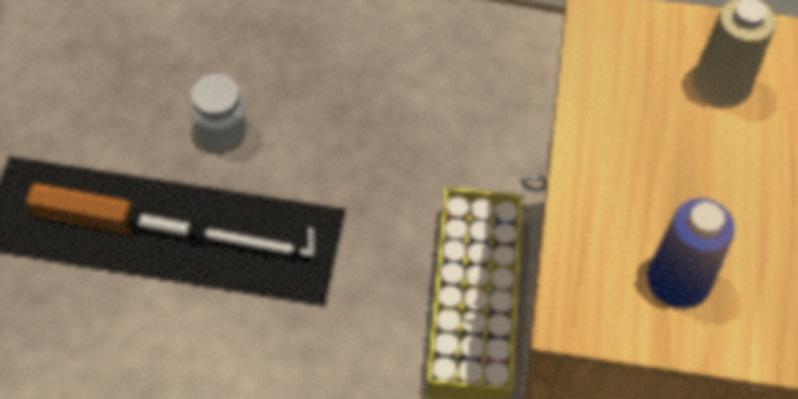

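View pics/t0z.png

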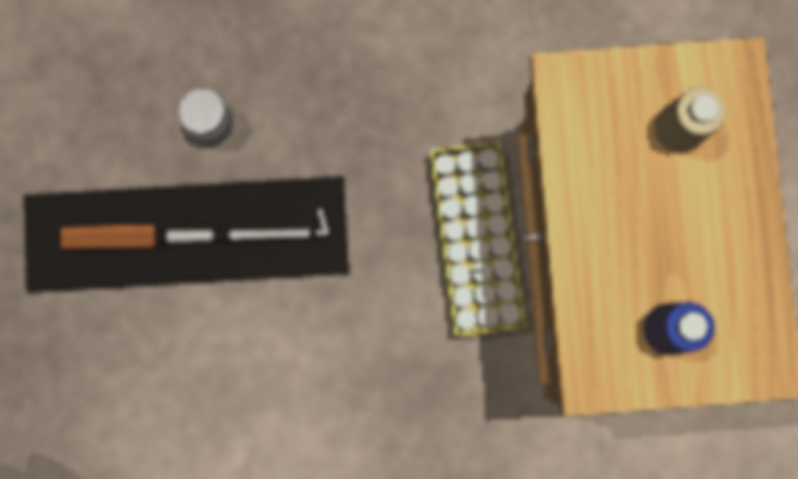

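The scene shows the pole lying on the mat (handle centre about (212,221) scene) with its finger pointing away from the robot. The eye sits at (380,208) scene and (370,209) top. The rack front faces world +y, with the basket in front of it. Next I'll measure these precisely.

```bash
python3 - <<'E'
from h import *
np.set_printoptions(precision=4,suppress=True)
ctrl.capture('scene');ctrl.capture('top')
R={}
for q in ['pole','mat','rack','hatch','basket']:
  for c in('scene','top'):
    rs=ctrl.cut_out(c,q)
    if rs:
      m=np.array(rs[0]['mask']).astype(np.uint8)
      cs=max(cv2.findContours(m,0,2)[0],key=cv2.contourArea)
      r=cv2.minAreaRect(cs); 
      ap=cv2.approxPolyDP(cs,5,True)[:,0]
      print(q,c,rs[0]['confidence'],m.sum(),np.round(cv2.boxPoints(r),1).tolist(),ap.tolist())
  if q=='pole':
    pass
for q in ['pole','grip','lock','eye','hinge_line','mat']:
  a=ctrl.mark_of('scene',q);b=ctrl.mark_of('top',q)
  if a and b: print(q,a[0]['position'],b[0]['position'],*tri(a[0]['position'],b[0]['position']), onz('scene',a[0]['position'],.021)[:2],onz('top',b[0]['position'],.021)[:2])
# hand pixels from zooms
Z=lambda x,y:(170+(x+.5)/2.66-.5,120+(y+.5)/2.66-.5)
S=lambda x,y:(180+(x+.5)/2.66-.5,140+(y+.5)/2.66-.5)
print('eye',tri(S(532,182),Z(533,237)))
for n,p in dict(h0=(61,238),h1=(155,236),l=(217,235),tube=(229,235),bend=(327,234),tip=(320,208)).items(): print(n,onz('top',Z(*p),.021)[:2])
for n,p in dict(h0=(30,200),h1=(131,216),bend=(309,252),tip=(311,229)).items(): print('s',n,onz('scene',S(*p),.021)[:2])
for p in [(25,195),(344,178),(348,273),(28,292)]: print('mat',onz('top',Z(*p),.003)[:2])
for p in [(533,55),(765,38),(565,415)]: print('rack top',onz('top',Z(*p),.383)[:2])
for p in [(566,0),(533,352)]: print('rack s',onz('scene',S(*p),.383)[:2])
E
```

```text
pole scene 0.74 732 [[189.0, 220.3000030517578], [191.1999969482422, 208.60000610351562], [298.0, 228.89999389648438], [295.70001220703125, 240.6999969482422]] [[190, 215], [225, 227], [297, 234], [204, 211]]
pole top 0.69 524 [[193.0, 205.0], [275.0, 205.0], [275.0, 214.0], [193.0, 214.0]] [[193, 210], [275, 208]]
mat scene 0.76 4183 [[169.60000610351562, 233.39999389648438], [175.8000030517578, 195.89999389648438], [309.70001220703125, 218.0], [303.5, 255.5]] [[170, 231], [300, 254], [309, 219], [183, 199]]
mat top 0.76 4004 [[177.5, 191.39999389648438], [298.8999938964844, 185.5], [300.70001220703125, 223.89999389648438], [179.3000030517578, 229.89999389648438]] [[299, 190], [180, 193], [180, 228], [297, 223]]
rack scene 0.93 18610 [[372.3999938964844, 329.1000061035156], [390.79998779296875, 135.1999969482422], [509.3999938964844, 146.5], [490.8999938964844, 340.3999938964844]] [[395, 136], [375, 322], [453, 336], [496, 287], [491, 149], [472, 147], [462, 176], [449, 181], [439, 171], [447, 143]]
rack top 0.97 12137 [[361.5, 140.39999389648438], [460.3999938964844, 132.6000061035
[... 1469 characters left out ...]
 210.9] [ 0.4933 -0.252   0.1699] 0.005109214970578946 [ 0.5725 -0.2528] [ 0.5075 -0.2725]
mat [243.7, 228.8] [240.9, 209.9] [ 0.5153  0.1844 -0.0161] 0.0063790110367645154 [0.4986 0.1699] [0.5107 0.1817]
eye (array([ 0.4854, -0.2257,  0.3229]), np.float64(0.0029142549244960125))
h0 [0.5131 0.3468]
h1 [0.5158 0.2261]
l [0.5171 0.1463]
tube [0.5171 0.1308]
bend [0.5185 0.0046]
tip [0.5523 0.0138]
s h0 [0.5067 0.3463]
s h1 [0.5143 0.2234]
s bend [0.5175 0.0087]
s tip [0.5471 0.0144]
mat [0.5712 0.4   ]
mat [ 0.5941 -0.0164]
mat [ 0.4694 -0.0222]
mat [0.4446 0.3919]
rack top [ 0.6675 -0.2226]
rack top [ 0.6858 -0.4618]
rack top [ 0.3024 -0.2499]
rack s [ 0.6513 -0.2213]
rack s [ 0.295  -0.2516]
```

```bash
python3 -m crank '[0.035,-0.038,0,0,0,-8.25,1, 0.035,-0.038,0,0,0,-8.25,1, 0.035,-0.038,0,0,0,-8.25,1, 0.035,-0.038,0,0,0,-8.25,1, 0.035,-0.038,0,0,0,-8.25,1, 0.035,-0.038,0,0,0,-8.25,1, 0.035,-0.038,0,0,0,-8.25,1, 0.035,-0.037,0,0,0,-8.0,1, 0,0,0,0,0,0,1, 0,0,-0.04,0,0,0,1, 0,0,-0.04,0,0,0,1, 0,0,0,0,0,0,1]' 120
python3 - <<'E'
from h import *
save('scene','s1');save('top','t1');o=ctrl.get_obs();print(o['ee_pos'],o['eef_rot'],o['joints'])
for q in ['pole','grip']:
  for c in('scene','top'): print(q,c,[(onz(c,r['position'],.021 if q=='grip' else .003),r['confidence']) for r in ctrl.mark_of(c,q)][:2])
a=cv2.imread('pics/s1.png');b=cv2.imread('pics/t1.png')
cv2.imwrite('pics/z1.png',np.vstack([cv2.resize(a[170:270,160:340],None,fx=3.,fy=3.),cv2.resize(b[150:250,170:350],None,fx=3.,fy=3.)]))
E
```

```text
clock: 3.6
ee_pos: [0.4999, 0.2577, 0.1259]
eef_rot: [-0.002, 0.698, 0.716, -0.005]
wrist_force: [-1.0, -1.4, 0.3]
grip_width: 0.0848
[0.5037145  0.25936115 0.13050477] [-4.94848832e-04  6.98089875e-01  7.16009467e-01 -8.51262349e-04] [3.53469641e-01 3.96814411e-01 1.67327184e+00 1.83455253e-04
 1.07346908e+00 3.28039139e-01]
pole scene [(array([0.50586394, 0.27786188, 0.003     ]), 0.93)]
pole top [(array([0.51788121, 0.27793365, 0.003     ]), 0.59)]
grip scene [(array([0.51430681, 0.2564609 , 0.021     ]), 0.81)]
grip top [(array([0.51546185, 0.24985327, 0.021     ]), 0.6)]
```

View pics/z1.png

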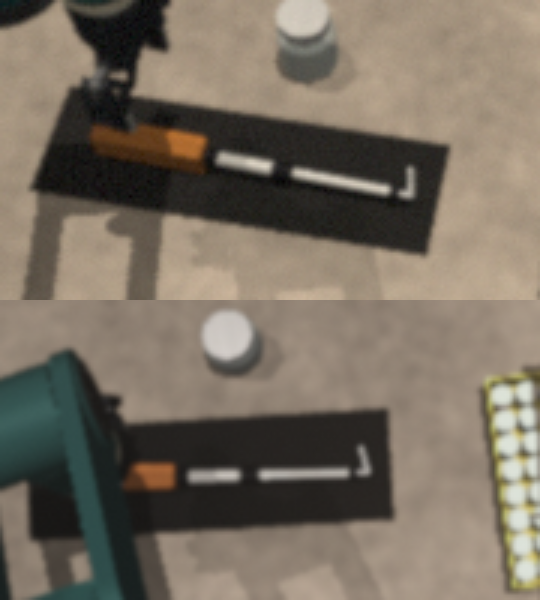

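The hook and handle are clear in both views, and the gripper is above the handle and lined up with the pole. I'll descend and check before closing.

```bash
python3 -m crank '[0,0,-0.03,0,0,0,1, 0,0,-0.03,0,0,0,1, 0,0,-0.02,0,0,0,1, 0,0,0,0,0,0,1, 0,0,0,0,0,0,1, 0,0,0,0,0,0,1]' 120
python3 - <<'E'
from h import *
o=ctrl.get_obs();print(o['ee_pos'],o['eef_rot'])
save('scene','s2')
a=cv2.imread('pics/s2.png')
cv2.imwrite('pics/z2.png',cv2.resize(a[170:270,160:340],None,fx=4,fy=4))
E
```

```text
clock: 4.5
ee_pos: [0.506, 0.2598, 0.0523]
eef_rot: [0.001, 0.698, 0.716, 0.001]
wrist_force: [-0.2, 0.3, 0.7]
grip_width: 0.0857
[0.50598679 0.25978881 0.05228219] [6.67925969e-04 6.98343200e-01 7.15761266e-01 1.46247931e-03]
```

View pics/z2.png

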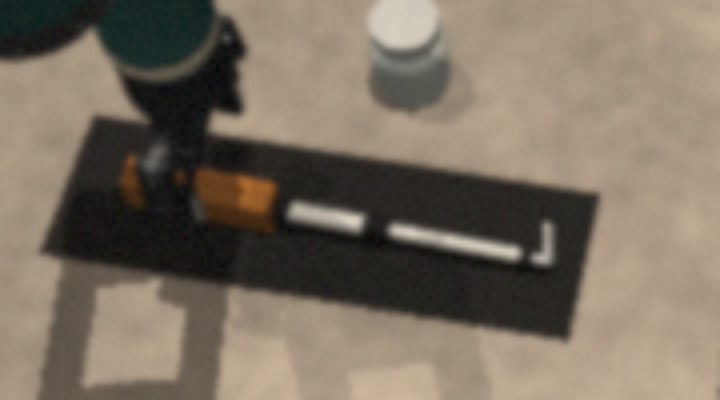

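```bash
python3 -m crank '[0.004,-0.005,-0.01,0,0,0,1, 0.003,-0.004,-0.012,0,0,0,1, 0,0,-0.01,0,0,0,1, 0,0,-0.007,0,0,0,1, 0,0,0,0,0,0,1, 0,0,0,0,0,0,1]' 120

```

```text
clock: 5.15
ee_pos: [0.5111, 0.2501, 0.011]
eef_rot: [-0.0, 0.698, 0.716, -0.0]
wrist_force: [-0.9, -0.7, -0.4]
grip_width: 0.0856
```

```bash
python3 -m crank '[0,0,0,0,0,0,0.6, 0,0,0,0,0,0,0.35, 0,0,0,0,0,0,0, 0,0,0,0,0,0,0, 0,0,0,0,0,0,0, 0,0,0,0,0,0,0, 0,0,0,0,0,0,0]' 120
python3 - <<'E'
from h import *
o=ctrl.get_obs();print(o['ee_pos'],o['eef_rot'],o['wrist_force'],o['grip_width'])
E
```

```text
clock: 5.85
ee_pos: [0.5115, 0.2502, 0.0124]
eef_rot: [0.0, 0.698, 0.716, 0.0]
wrist_force: [-2.5, -0.5, 7.8]
grip_width: 0.0238
[0.51152966 0.25023108 0.01239409] [5.51918146e-05 6.98385628e-01 7.15721636e-01 2.23645339e-04] [-2.53256152 -0.48377741  7.83417755] 0.023847250393629105
```

```bash
python3 -m crank '[0,0,0.005,0,0,0,0, 0,0,0.015,0,0,0,0, 0,0,0.04,0,0,0,0, 0,0,0.04,0,0,0,0, 0,0,0,0,0,0,0, 0,0,0,0,0,0,0, 0,0,0,0,0,0,0]'
python3 - <<'E'
from h import *
o=ctrl.get_obs();print(o['ee_pos'],o['eef_rot'],o['wrist_force'],o['moment'],o['grip_width'])
save('scene','s3');save('top','t3')
a=cv2.imread('pics/s3.png');b=cv2.imread('pics/t3.png')
cv2.imwrite('pics/z3.png',np.vstack([cv2.resize(a[160:260,160:360],None,fx=3.,fy=3.),cv2.resize(b[150:250,170:370],None,fx=3.,fy=3.)]))
E
```

```text
clock: 6.55
ee_pos: [0.5101, 0.2496, 0.1102]
eef_rot: [-0.001, 0.698, 0.716, -0.001]
wrist_force: [-0.6, -0.4, -2.3]
grip_width: 0.0235
[0.51007281 0.2496472  0.11020413] [-6.47579711e-04  6.98417717e-01  7.15689007e-01 -1.23233192e-03] [-0.57458554 -0.37522224 -2.31712344] [-0.0531549   0.03267043  0.0021155 ] 0.023487443758661453
```

View pics/z3.png

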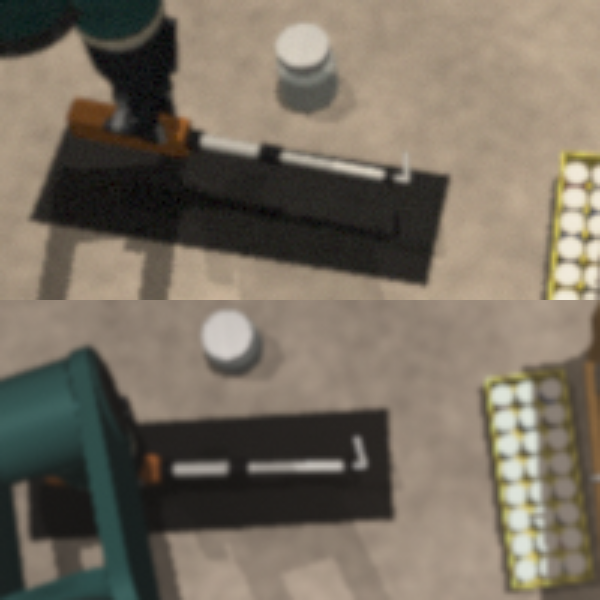

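The pole is held and looks level. I'll zoom in on the hook and locate it relative to the TCP.

```bash
python3 - <<'E'
from h import *
a=cv2.imread('pics/s3.png');b=cv2.imread('pics/t3.png')
cv2.imwrite('pics/z3b.png',np.vstack([cv2.resize(a[200:235,220:300],None,fx=8.,fy=8.,interpolation=cv2.INTER_CUBIC),cv2.resize(b[185:220,220:300],None,fx=8.,fy=8.,interpolation=cv2.INTER_CUBIC)]))
E
```

```text
(no output)
```

View pics/z3b.png

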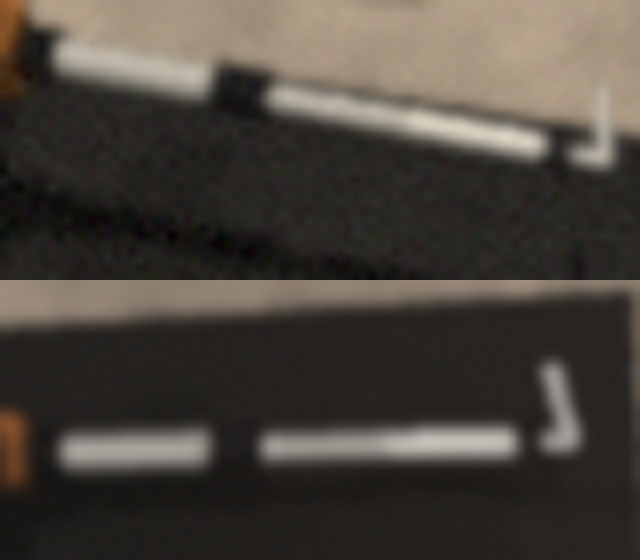

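```bash
python3 - <<'E'
from h import *
np.set_printoptions(precision=4,suppress=True)
S=lambda x,y:(220+(x+.5)/8-.5,200+(y+.5)/8-.5)
T=lambda x,y:(220+(x+.5)/8-.5,185+(y+.5)/8-.5)
tcp=np.array([.5101,.2496,.1102])
P={}
for n,s,t in [('bend',(604,157),(570,160)),('tip',(602,96),(551,94)),('lock',(266,95),(261,167)),('t0',(52,55),(58,171)),('t1',(545,145),(518,161))]:
    P[n],e=tri(S(*s),T(*t)); print(n,P[n],e,P[n]-tcp)
d=P['bend']-P['t0']; print(np.degrees(np.arctan2(d[0],-d[1])),np.degrees(np.arctan2(d[2],-d[1])))
print(np.linalg.norm(P['bend']-P['lock']))
def eye():
    for c in('scene','top'): ctrl.capture(c)
    a=ctrl.mark_of('scene','eye');b=ctrl.mark_of('top','eye'); return a,b
for i in range(3):
    a,b=eye()
    print([(x['position'],round(x['confidence'],2)) for x in a[:2]+b[:2]])
    if a and b: print(tri(a[0]['position'],b[0]['position']))
a=cv2.imread('pics/s0.png') if 0 else cv2.imread('pics/s3.png');b=cv2.imread('pics/t3.png')
cv2.imwrite('pics/z3c.png',np.vstack([cv2.resize(a[195:225,360:420],None,fx=10.,fy=10.,interpolation=cv2.INTER_CUBIC),cv2.resize(b[195:225,350:410],None,fx=10.,fy=10.,interpolation=cv2.INTER_CUBIC)]))
E
```

```text
bend [0.5193 0.0066 0.1134] 0.0010289022893329152 [ 0.0092 -0.243   0.0032]
tip [0.5469 0.015  0.1079] 0.0014247022655014476 [ 0.0368 -0.2346 -0.0023]
lock [0.5161 0.1327 0.1126] 0.002970273311231583 [ 0.006  -0.1169  0.0024]
t0 [0.5145 0.2149 0.1113] 0.002889685099962103 [ 0.0044 -0.0347  0.0011]
t1 [0.5186 0.028  0.1145] 0.00191416280070993 [ 0.0085 -0.2216  0.0043]
1.3220631952168904 0.571677783265131
0.1260988763357557
[([379.8, 205.0], 0.83), ([434.5, 244.3], 0.3), ([369.1, 207.6], 0.9)]
(array([ 0.4882, -0.2233,  0.3319]), np.float64(0.00039717456026113))
[([379.4, 207.0], 0.79), ([368.2, 207.7], 0.96)]
(array([ 0.4891, -0.2226,  0.3207]), np.float64(0.0009285891740733491))
[([379.0, 209.0], 0.74), ([384.1, 208.1], 0.22), ([369.7, 209.3], 0.92), ([347.8, 211.9], 0.2)]
(array([ 0.4842, -0.2247,  0.3204]), np.float64(0.0033551942713282348))
```

View pics/z3c.png

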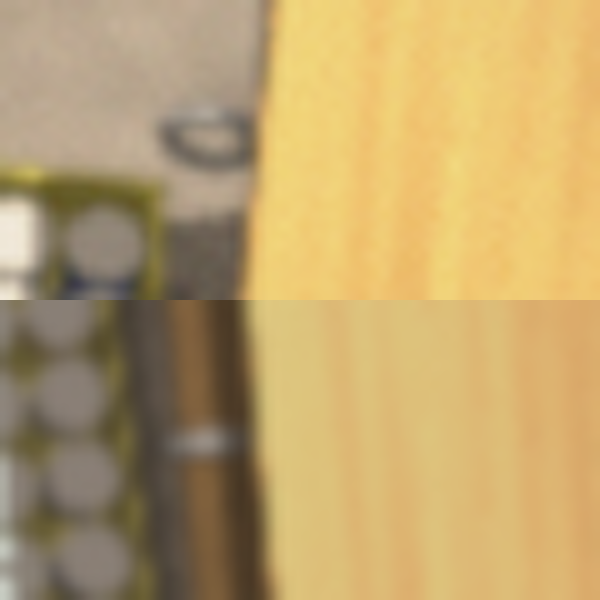

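The ring is clear in both views: scene about (381,208), top about (370,209). I'll lift, turn the pole so its finger lies along the hatch, and move to a position in front and to the near side.

```bash
python3 -m crank '[0,0,0.03,0,0,0,0, 0,0,0.045,0,0,0,0, 0,0,0.045,0,0,0,0, 0,-0.01,0.045,0,0,0,0, -0.005,-0.02,0.03,0,0,0,0, -0.008,-0.027,0.02,0,-1,-1.5,0, -0.01,-0.03,0,0,-1,-1.5,0, -0.01,-0.03,0,0,-1,-1.5,0, -0.01,-0.03,0,0,-1,-1.5,0, -0.01,-0.03,0,0,-1,-1.5,0, -0.003,-0.02,0,0,-1,-1.5,0, 0,-0.008,0,0,0,0,0, 0,0,0,0,0,0,0, 0,0,0,0,0,0,0, 0,0,0,0,0,0,0]'
cat > look.py <<'E'
import sys
from h import *
n=sys.argv[1]; x0,y0=map(int,sys.argv[2].split(','));x1,y1=map(int,sys.argv[3].split(','))
o=ctrl.get_obs();print(o['clock'],o['ee_pos'],o['eef_rot'],o['wrist_force'],o['grip_width'])
a=save('scene','s'+n)[:,:,::-1];b=save('top','t'+n)[:,:,::-1]
cv2.imwrite(f'pics/z{n}.png',np.vstack([cv2.resize(a[y0:y0+37,x0:x0+100],None,fx=8.,fy=8.,interpolation=cv2.INTER_CUBIC),cv2.resize(b[y1:y1+37,x1:x1+100],None,fx=8.,fy=8.,interpolation=cv2.INTER_CUBIC)]))
E
python3 look.py 4 310,190 300,195
```

```text
clock: 8.75
ee_pos: [0.4559, 0.0459, 0.3264]
eef_rot: [0.037, 0.751, 0.658, 0.037]
wrist_force: [1.1, 0.3, -2.6]
grip_width: 0.0232
8.75 [0.45587486 0.04592261 0.32641629] [0.03709544 0.75106528 0.65816974 0.03657138] [ 1.07709024  0.34609434 -2.64615407] 0.023193701768210333
```

View pics/z4.png

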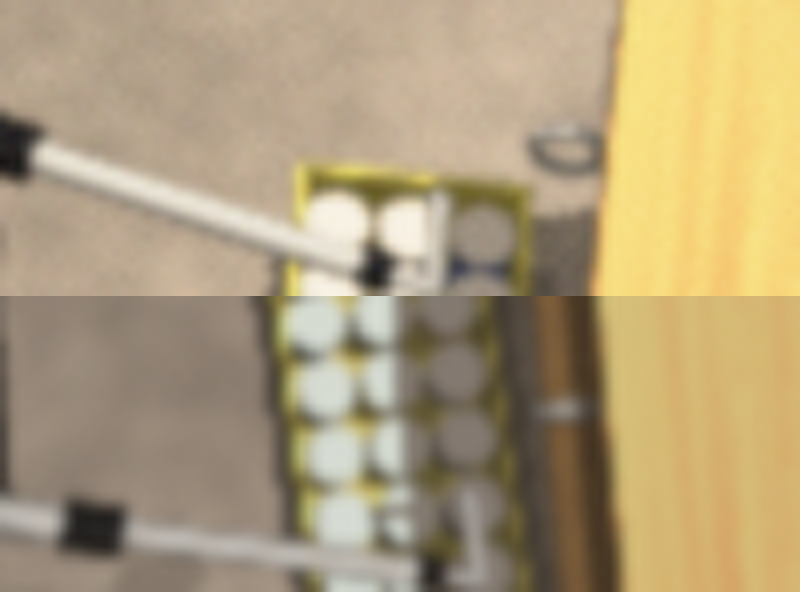

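View pics/s4.png

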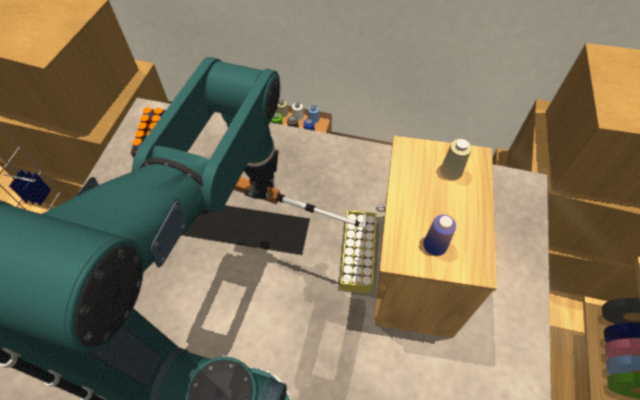

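```bash
cat > m.py <<'E'
import sys
from h import *
np.set_printoptions(precision=4,suppress=True)
def T(s0,t0,pts,k=8):
    out={}
    for n,s,t in pts:
        f=lambda o,p:(o[0]+(p[0]+.5)/k-.5,o[1]+(p[1]+.5)/k-.5)
        out[n],e=tri(f(s0,s),f(t0,t)); print(n,out[n],round(e,4))
    return out
E
python3 - <<'E'
from m import *
P=T((310,190),(300,195),[('tip',(440,198),(470,197)),('bend',(432,278),(481,277)),('eye',(571,150),(574,115)),('lock',(38,155),(122,238)),('t1',(362,265),(420,277))])
print(P['eye']-P['tip'],P['bend']-P['lock'],P['tip']-P['bend'])
print(proj('scene',[.486,-.224,.328]),proj('top',[.486,-.224,.328]))
for f in [0,.13]:
  pass
E
```

```text
tip [ 0.4559 -0.1928  0.3292] 0.001
bend [ 0.4278 -0.1959  0.3308] 0.0016
eye [ 0.4848 -0.2289  0.3241] 0.0033
lock [ 0.4417 -0.0723  0.3295] 0.0007
t1 [ 0.4279 -0.1749  0.3296] 0.0013
[ 0.029  -0.0361 -0.005 ] [-0.0139 -0.1236  0.0013] [ 0.028   0.0031 -0.0016]
[379.8652 206.6427] [369.1521 208.5225]
```

```bash
python3 -m crank '[0.003,-0.01,-0.002,0,0,0,0, 0.003,-0.012,-0.002,0,0,0,0, 0.004,-0.01,-0.002,0,0,0,0, 0,-0.005,0,0,0,0,0, 0,0,0,0,0,0,0, 0,0,0,0,0,0,0]'
python3 look.py 5 320,190 310,195
```

```text
clock: 9.45
ee_pos: [0.4654, 0.0079, 0.3204]
eef_rot: [0.037, 0.752, 0.657, 0.036]
wrist_force: [0.5, -0.7, -2.8]
grip_width: 0.0232
9.45 [0.46538638 0.00787558 0.32043175] [0.03719587 0.75175486 0.65738052 0.03649575] [ 0.51783036 -0.66065341 -2.76979496] 0.023160164547014993
```

View pics/z5.png

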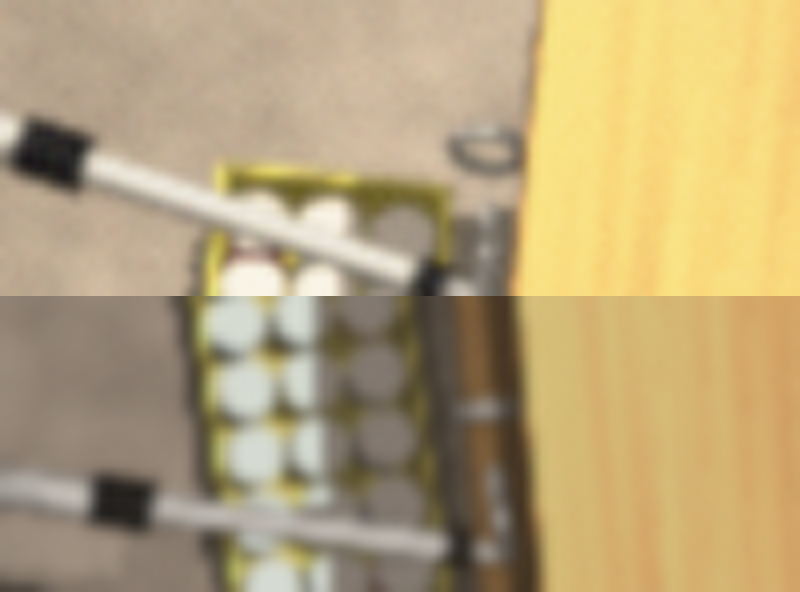

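```bash
python3 - <<'E'
from m import *
P=T((320,190),(310,195),[('tip',(490,216),(497,471-296)),('bend',(484,290),(505,549-296)),('eye',(490,150),(494,409-296))])
print(P['eye']-P['tip'],P['tip']-P['bend'])
P=T((320,190),(310,195),[('tip',(490,216),(497,471-296)),('bend',(484,290),(505,549-296)),('eye',(488,148),(494,410-296))])
print(P['eye']-P['tip'],P['tip']-P['bend'])
E
```

```text
tip [ 0.4644 -0.2313  0.3198] 0.0009
bend [ 0.4368 -0.2336  0.3238] 0.0003
eye [ 0.4856 -0.2288  0.3229] 0.0037
[0.0213 0.0025 0.003 ] [ 0.0276  0.0023 -0.0039]
tip [ 0.4644 -0.2313  0.3198] 0.0009
bend [ 0.4368 -0.2336  0.3238] 0.0003
eye [ 0.485  -0.2283  0.3249] 0.0042
[0.0207 0.003  0.005 ] [ 0.0276  0.0023 -0.0039]
```

```bash
python3 -m crank '[0.002,0,0.001,0,-2,0,0, 0.003,0.0003,0.001,0,-2,0,0, 0.004,0.0004,0,0,0,0,0, 0.004,0.0004,0,0,0,0,0, 0,0,0,0,0,0,0, 0,0,0,0,0,0,0]'
python3 look.py 6 320,190 310,195
```

```text
clock: 10.15
ee_pos: [0.4788, 0.0093, 0.3224]
eef_rot: [0.06, 0.75, 0.656, 0.062]
wrist_force: [-0.3, 1.1, -1.8]
grip_width: 0.0236
10.15 [0.47876302 0.0093145  0.3223624 ] [0.06005753 0.74961882 0.65617508 0.06244174] [-0.27659219  1.11575971 -1.76053226] 0.023623616145223972
```

View pics/z6.png

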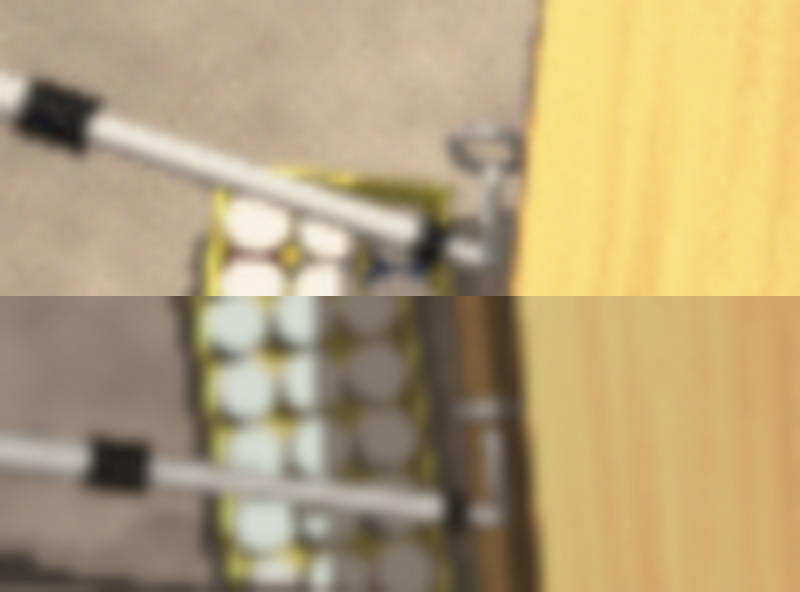

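```bash
python3 -m crank '[0,0,0.003,0,0,0,0, 0.002,0.0001,0,0,0,0,0, 0.004,0.0003,0,0,0,0,0, 0.004,0.0003,0,0,0,0,0, 0,0,0,0,0,0,0, 0,0,0,0,0,0,0]'
python3 look.py 7 320,190 310,195
```

```text
clock: 10.85
ee_pos: [0.4886, 0.01, 0.3253]
eef_rot: [0.06, 0.75, 0.656, 0.063]
wrist_force: [0.8, 0.2, -3.0]
grip_width: 0.0233
10.85 [0.48857032 0.00995384 0.3253416 ] [0.06019907 0.74967559 0.65608095 0.06261282] [ 0.78414983  0.16759875 -2.95281731] 0.023280378957444062
```

View pics/z7.png

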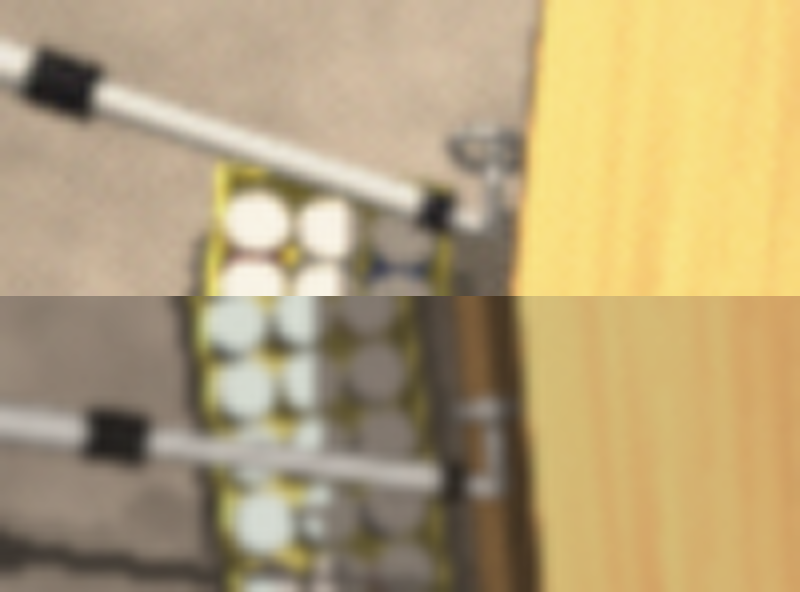

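```bash
python3 -m crank '[0.004,0.0003,0,0,0,0,0, 0.004,0.0003,0,0,0,0,0, 0.004,0.0003,-0.001,0,0,0,0, 0,0,0,0,0,0,0, 0,0,0,0,0,0,0]'
python3 look.py 8 320,190 310,195
```

```text
clock: 11.45
ee_pos: [0.5005, 0.0108, 0.3243]
eef_rot: [0.06, 0.75, 0.656, 0.063]
wrist_force: [0.9, -0.7, -2.1]
grip_width: 0.0233
11.45 [0.50048766 0.01082332 0.32431944] [0.06016591 0.74968339 0.65608292 0.06253059] [ 0.86310967 -0.67741224 -2.14270776] 0.023320636367005407
```

View pics/z8.png

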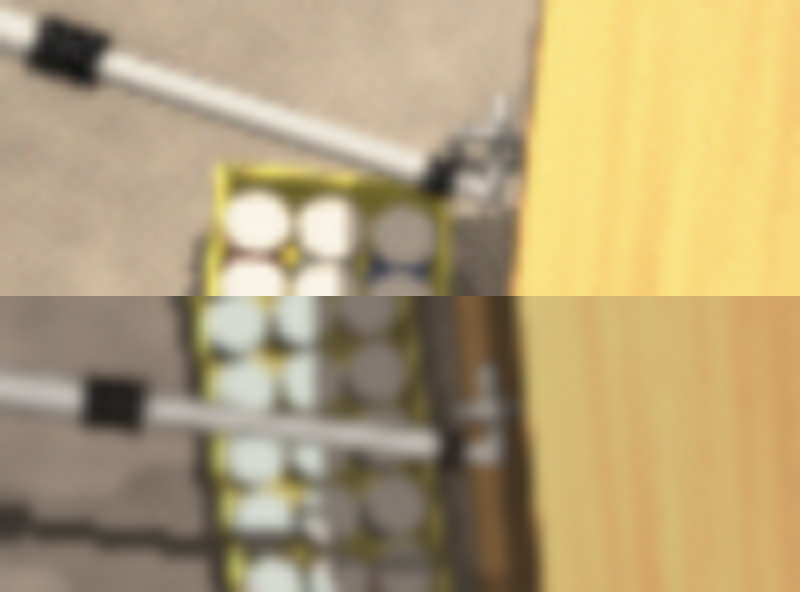

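The finger is through the ring: in the top view the tip is at (484,368), beyond the ring at row 409, and the bend is at row 455. I'll work out the arc in world shifts.

```bash
python3 - <<'E'
import numpy as np
f=lambda t:24*np.cos(t)+130*np.sin(t)
h=lambda t:130*np.cos(t)-24*np.sin(t)
for t in np.arange(0,1.5,.1):
    df=(f(t+.1)-f(t))/2;dh=(h(t+.1)-h(t))/2
    print(round(t,1),'half step x %.1f y %.1f z %.1f'%(-.078*df,.997*df,dh))
E
```

```text
0.0 half step x -0.5 y 6.4 z -1.5
0.1 half step x -0.5 y 6.2 z -2.2
0.2 half step x -0.5 y 6.0 z -2.8
0.3 half step x -0.4 y 5.7 z -3.4
0.4 half step x -0.4 y 5.3 z -3.9
0.5 half step x -0.4 y 4.9 z -4.4
0.6 half step x -0.3 y 4.4 z -4.9
0.7 half step x -0.3 y 3.9 z -5.3
0.8 half step x -0.3 y 3.4 z -5.7
0.9 half step x -0.2 y 2.8 z -6.0
1.0 half step x -0.2 y 2.2 z -6.2
1.1 half step x -0.1 y 1.6 z -6.4
1.2 half step x -0.1 y 0.9 z -6.5
1.3 half step x -0.0 y 0.3 z -6.6
1.4 half step x 0.0 y -0.4 z -6.6
```

First I'll take up the play and go to about 0.3 rad, then check.

```bash
python3 -m crank '[0,0.002,0,0,0,0,0, 0,0.002,0,0,0,0,0, -0.0005,0.0064,-0.0015,0,0,0,0, -0.0005,0.0064,-0.0015,0,0,0,0, -0.0005,0.0062,-0.0022,0,0,0,0, -0.0005,0.0062,-0.0022,0,0,0,0, -0.0005,0.006,-0.0028,0,0,0,0, -0.0005,0.006,-0.0028,0,0,0,0]'
python3 look.py 9 310,190 300,195
```

```text
clock: 12.35
ee_pos: [0.4973, 0.0527, 0.3111]
eef_rot: [0.06, 0.75, 0.656, 0.063]
wrist_force: [-0.4, -3.4, -3.3]
grip_width: 0.0235
12.35 [0.49728506 0.05267955 0.3111378 ] [0.06019531 0.74960831 0.65615645 0.06263073] [-0.35388035 -3.4155159  -3.28398258] 0.023499391822816316
```

View pics/z9.png

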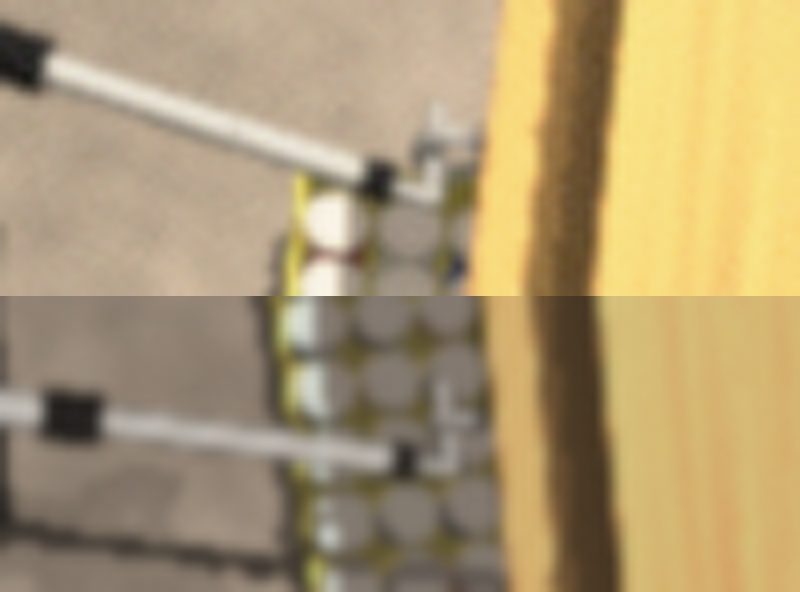

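The hatch follows the hook at about 0.27 rad, with 3.4 N on the wrist and the ring mid-finger at (437,130) scene. I'll continue.

```bash
python3 -m crank '[-0.0004,0.0057,-0.0034,0,0,0,0, -0.0004,0.0057,-0.0034,0,0,0,0, -0.0004,0.0053,-0.0039,0,0,0,0, -0.0004,0.0053,-0.0039,0,0,0,0, -0.0004,0.0049,-0.0044,0,0,0,0, -0.0004,0.0049,-0.0044,0,0,0,0, -0.0003,0.0044,-0.0049,0,0,0,0]'
python3 look.py 10 300,190 280,195
```

```text
clock: 13.15
ee_pos: [0.4948, 0.0888, 0.2828]
eef_rot: [0.06, 0.75, 0.656, 0.063]
wrist_force: [-0.8, -1.2, -3.3]
grip_width: 0.0233
13.15 [0.49475202 0.08883413 0.28280338] [0.06020638 0.74965278 0.65608508 0.06283522] [-0.80642888 -1.23073679 -3.25448524] 0.02332020057133942
```

View pics/z10.png

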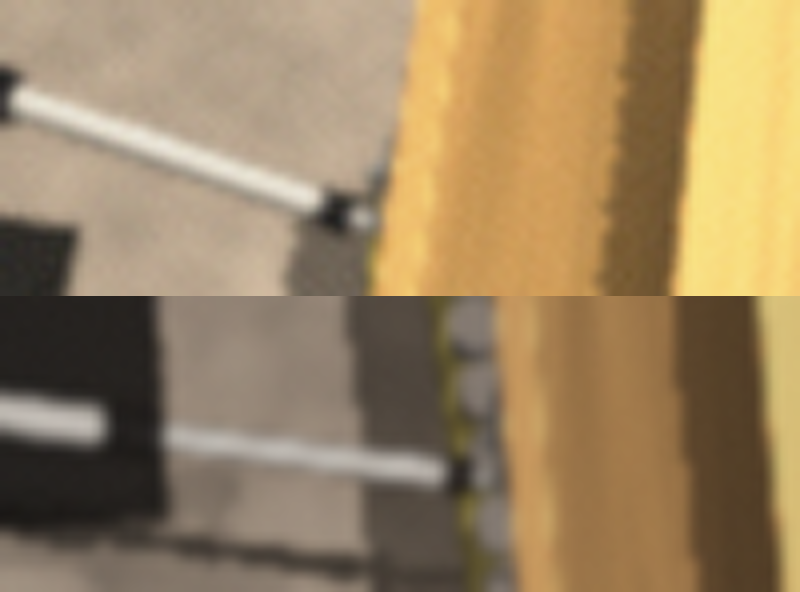

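Load is falling towards the balance point, so I'll go slower through it.

```bash
python3 -m crank '[-0.0002,0.0022,-0.0024,0,0,0,0, -0.0002,0.0021,-0.0025,0,0,0,0, -0.0002,0.002,-0.0026,0,0,0,0, -0.0001,0.002,-0.0026,0,0,0,0, -0.0001,0.0019,-0.0027,0,0,0,0, -0.0001,0.0018,-0.0028,0,0,0,0, -0.0001,0.0017,-0.0028,0,0,0,0, -0.0001,0.0017,-0.0029,0,0,0,0]'
python3 look.py 11 300,190 280,195; python3 -c "
import cv2,numpy as np
a=cv2.imread('pics/s11.png');b=cv2.imread('pics/t11.png')
cv2.imwrite('pics/z11.png',np.vstack([cv2.resize(x[130:290,230:500],None,fx=1.8,fy=1.8) for x in(a,b)]))"
```

```text
clock: 14.05
ee_pos: [0.4936, 0.1038, 0.2616]
eef_rot: [0.06, 0.75, 0.656, 0.063]
wrist_force: [-0.1, -0.9, -2.0]
grip_width: 0.0229
14.05 [0.49355609 0.10383274 0.26156112] [0.06017873 0.74972834 0.65601823 0.06265803] [-0.10245094 -0.90153482 -1.99375699] 0.02292400554130697
```

View pics/z11.png

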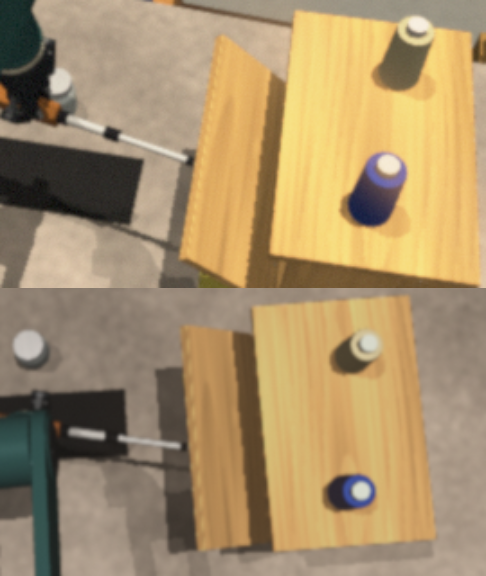

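```bash
python3 -m crank '[-0.0001,0.0015,-0.0029,0,0,0,0, -0.0001,0.0014,-0.003,0,0,0,0, -0.0001,0.0014,-0.003,0,0,0,0, -0.0001,0.0013,-0.003,0,0,0,0, -0.0001,0.0011,-0.0031,0,0,0,0, -0.0001,0.0011,-0.0031,0,0,0,0, -0.0001,0.001,-0.0031,0,0,0,0, -0.0001,0.001,-0.0031,0,0,0,0]'
python3 -m crank '[0,0.0008,-0.0032,0,0,0,0, 0,0.0008,-0.0032,0,0,0,0, 0,0.0007,-0.0032,0,0,0,0, 0,0.0007,-0.0032,0,0,0,0]'
python3 look.py 12 300,190 280,195; python3 -c "
import cv2,numpy as np
a=cv2.imread('pics/s12.png');b=cv2.imread('pics/t12.png')
cv2.imwrite('pics/z12.png',np.vstack([cv2.resize(x[130:290,230:500],None,fx=1.8,fy=1.8) for x in(a,b)]))"
```

```text
clock: 14.95
ee_pos: [0.4928, 0.1136, 0.2372]
eef_rot: [0.06, 0.75, 0.656, 0.063]
wrist_force: [-0.5, 0.3, -3.7]
grip_width: 0.0231
clock: 15.35
ee_pos: [0.4928, 0.1166, 0.2245]
eef_rot: [0.06, 0.75, 0.656, 0.063]
wrist_force: [-0.4, 1.6, -2.9]
grip_width: 0.0231
15.35 [0.49280641 0.11659385 0.22446908] [0.06017344 0.74974833 0.65598968 0.06272266] [-0.43594314  1.62881054 -2.87578133] 0.023116217318926324
```

View pics/z12.png

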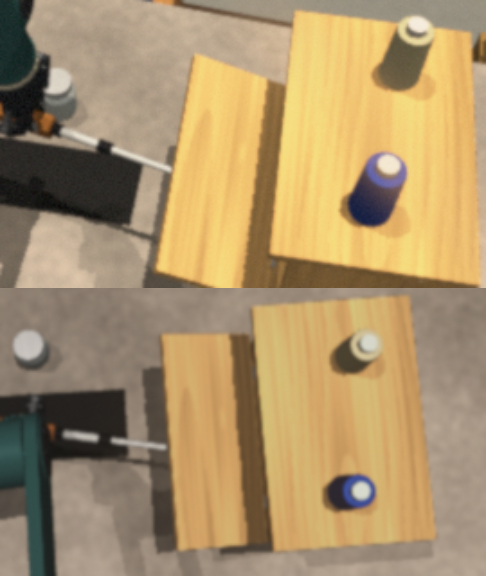

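```bash
cat > ang.py <<'E'
from h import *
import sys
# hatch angle from outer edge line centre in top & scene
hy=-.252;hx=.484
u=np.array([-.078,.997,0]);v=np.array([.997,.078,0])
for t in map(float,sys.argv[1].split(',')):
    f=.006*np.cos(t)+.164*np.sin(t);h=.164*np.cos(t)-.006*np.sin(t)
    p=np.array([hx,hy,.198])+u*f+np.array([0,0,h])
    print(t,[np.round((proj(c,p+v*s)-[230,130])*1.8,0).tolist() for c in('scene','top') for s in(-.17,.17)])
E
python3 ang.py 1.0,1.1,1.2,1.3,1.4
```

```text
1.0 [[165.0, 259.0], [201.0, 50.0], [186.0, 259.0], [169.0, 48.0]]
1.1 [[159.0, 263.0], [196.0, 55.0], [181.0, 259.0], [164.0, 50.0]]
1.2 [[155.0, 267.0], [192.0, 60.0], [177.0, 259.0], [160.0, 53.0]]
1.3 [[152.0, 271.0], [188.0, 66.0], [174.0, 259.0], [157.0, 55.0]]
1.4 [[150.0, 275.0], [186.0, 72.0], [171.0, 259.0], [156.0, 57.0]]
```

The hatch angle from the picture is about 1.17 rad, the same as the hook's, so it is being held. I'll continue slowly to the stop.

```bash
python3 -m crank '[0,0.0002,-0.0032,0,0,0,0, 0,0.0002,-0.0032,0,0,0,0, 0,0.0001,-0.0032,0,0,0,0, 0,0.0001,-0.0033,0,0,0,0, 0,0,-0.0033,0,0,0,0, 0,0,-0.0033,0,0,0,0, 0,-0.0002,-0.0033,0,0,0,0, 0,-0.0003,-0.0033,0,0,0,0]'
python3 -m crank '[0,-0.0003,-0.0033,0,0,0,0, 0,-0.0004,-0.0033,0,0,0,0, 0,-0.0004,-0.0025,0,0,0,0, 0,-0.0004,-0.0025,0,0,0,0, 0,-0.0004,-0.0025,0,0,0,0]'
python3 look.py 13 300,190 280,195; python3 -c "
import cv2,numpy as np
a=cv2.imread('pics/s13.png');b=cv2.imread('pics/t13.png')
cv2.imwrite('pics/z13.png',np.vstack([cv2.resize(x[130:290,230:500],None,fx=1.8,fy=1.8) for x in(a,b)]))"; python3 ang.py 1.3,1.4,1.5
```

```text
clock: 16.25
ee_pos: [0.4928, 0.1166, 0.1983]
eef_rot: [0.06, 0.75, 0.656, 0.063]
wrist_force: [-1.0, 2.9, -3.6]
grip_width: 0.0229
clock: 16.75
ee_pos: [0.4934, 0.1151, 0.1847]
eef_rot: [0.06, 0.75, 0.656, 0.063]
wrist_force: [1.3, 7.2, -2.3]
grip_width: 0.0237
16.75 [0.49343398 0.11508021 0.184736  ] [0.06036803 0.7496705  0.65599308 0.06342649] [ 1.29371369  7.22428244 -2.31144007] 0.023657980139717597
1.3 [[152.0, 271.0], [188.0, 66.0], [174.0, 259.0], [157.0, 55.0]]
1.4 [[150.0, 275.0], [186.0, 72.0], [171.0, 259.0], [156.0, 57.0]]
1.5 [[149.0, 279.0], [185.0, 78.0], [170.0, 258.0], [155.0, 58.0]]
```

View pics/z13.png

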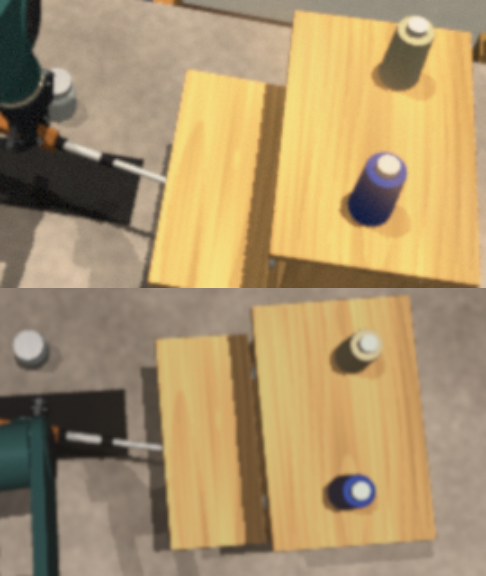

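Side load rose to 7 N in y because the hook is about 3 mm too close to the hinge. I'll ease it outward and then go on.

```bash
python3 -m crank '[0,0.002,0,0,0,0,0, 0,0.002,0,0,0,0,0, 0,0,-0.0015,0,0,0,0]'
python3 -m crank '[0,0,-0.002,0,0,0,0, 0,0,-0.002,0,0,0,0]'
python3 look.py 14 300,190 280,195; python3 -c "
import cv2,numpy as np
a=cv2.imread('pics/s14.png');b=cv2.imread('pics/t14.png')
cv2.imwrite('pics/z14.png',np.vstack([cv2.resize(x[160:260,290:400],None,fx=5,fy=3) for x in(a,b)]))"
```

```text
clock: 17.15
ee_pos: [0.493, 0.1184, 0.1832]
eef_rot: [0.061, 0.75, 0.656, 0.063]
wrist_force: [0.6, -0.1, -2.0]
grip_width: 0.0232
clock: 17.35
ee_pos: [0.4928, 0.1184, 0.1789]
eef_rot: [0.06, 0.75, 0.656, 0.063]
wrist_force: [0.0, 0.3, -3.0]
grip_width: 0.0235
17.35 [0.49283821 0.11835254 0.17891156] [0.06048824 0.74964922 0.65609377 0.06251543] [ 0.00445113  0.25030279 -2.95661693] 0.02351845311281794
```

View pics/z14.png

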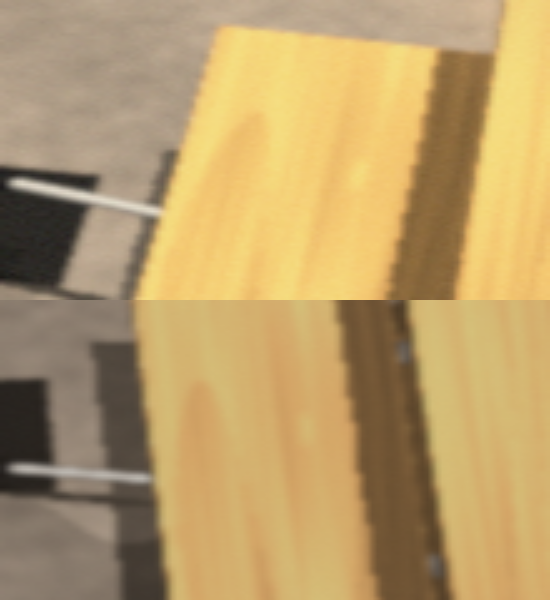

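```bash
python3 -m crank '[0,0,-0.0015,0,0,0,0, 0,0,-0.0015,0,0,0,0, 0,0,0,0,0,0,0]'
python3 - <<'E'
from h import *
o=ctrl.get_obs();print(o['wrist_force'])
a=save('scene','s15').astype(float)
for n in('s12','s13','s14'):
    b=cv2.imread(f'pics/{n}.png')[:,:,::-1].astype(float)
    print(n,np.abs(a-b)[160:200,300:400].mean(), cv2.phaseCorrelate(cv2.cvtColor(b[160:180,300:370].astype(np.float32),6),cv2.cvtColor(a[160:180,300:370].astype(np.float32),6)))
E
```

```text
clock: 17.75
ee_pos: [0.4927, 0.1185, 0.1758]
eef_rot: [0.06, 0.75, 0.656, 0.062]
wrist_force: [-0.5, -0.1, -1.8]
grip_width: 0.023
[-0.45857185 -0.08679598 -1.83011395]
s12 7.288583333333333 ((-2.1381326896443653, -0.09297889517420543), 0.1841034147474501)
s13 1.6081666666666667 ((0.19371819774254817, 0.03840019608419176), 1.0278670026196375)
s14 1.56675 ((0.1806650456396568, 0.013086931937682067), 1.0085822496149275)
```

The hatch hasn't moved since picture 13 and there is no hook load, so it is at its stop. I'll centre the hook and draw it out sideways.

```bash
python3 -m crank '[0,0.001,0.002,0,0,0,0, 0,0,0,0,0,0,0, -0.004,-0.0003,0,0,0,0,0, -0.005,-0.0004,0,0,0,0,0, -0.005,-0.0004,0,0,0,0,0]'
python3 -m crank '[-0.005,-0.0004,0,0,0,0,0, -0.005,-0.0004,0,0,0,0,0, -0.005,-0.0004,0,0,0,0,0]'
python3 -m crank '[-0.005,-0.0004,0,0,0,0,0, -0.005,-0.0004,0,0,0,0,0, -0.005,-0.0004,0,0,0,0,0, 0,0,0,0,0,0,0]'
python3 look.py 16 300,190 280,195; python3 -c "
import cv2,numpy as np
a=cv2.imread('pics/s16.png');b=cv2.imread('pics/t16.png')
cv2.imwrite('pics/z16.png',np.vstack([cv2.resize(x[130:290,230:500],None,fx=1.8,fy=1.8) for x in(a,b)]))"
```

```text
clock: 18.3
ee_pos: [0.4781, 0.1185, 0.178]
eef_rot: [0.06, 0.75, 0.656, 0.063]
wrist_force: [-0.6, 0.4, -2.0]
grip_width: 0.0238
clock: 18.6
ee_pos: [0.4633, 0.1173, 0.1781]
eef_rot: [0.06, 0.75, 0.656, 0.063]
wrist_force: [-0.0, 0.3, -2.9]
grip_width: 0.0232
clock: 19.0
ee_pos: [0.4478, 0.1161, 0.1779]
eef_rot: [0.06, 0.75, 0.656, 0.062]
wrist_force: [0.1, -0.6, -2.0]
grip_width: 0.0232
19.0 [0.44783188 0.1160519  0.17790853] [0.06006533 0.74970839 0.65608076 0.06234997] [ 0.05560965 -0.59747558 -2.00688621] 0.023197416700404427
```

View pics/z16.png

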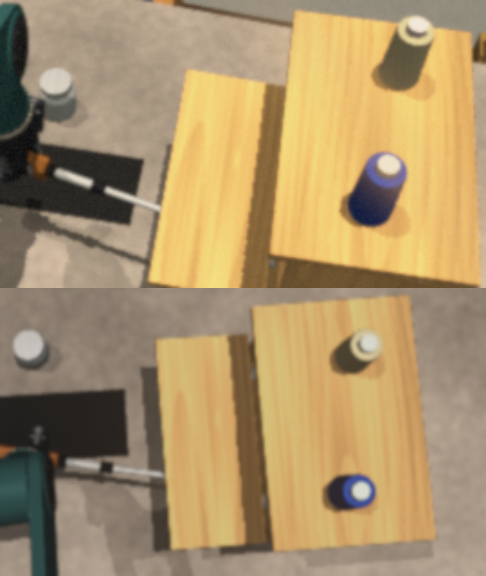

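The hook is clear of the ring with no load, and the hatch hasn't moved. I'll back straight away, then restore the original orientation over the mat.

```bash
python3 -m crank '[0,0.02,0,0,0,0,0, 0,0.03,0,0,0,0,0, 0,0.035,0,0,0,0,0, 0,0.03,0,0,0,0,0, 0,0.012,0,0,0,0,0, 0,0,0,0,0,0,0, 0,0,0,0,0,0,0]'
python3 - <<'E'
from h import *
from scipy.spatial.transform import Rotation as R
o=ctrl.get_obs();q=o['eef_rot'];c=R.from_quat([*q[1:],q[0]]);t=R.from_quat([0.69839,0.71572,0,0])
print(o['ee_pos'],np.degrees((t*c.inv()).as_rotvec()))
E
```

```text
clock: 19.8
ee_pos: [0.4486, 0.2425, 0.1778]
eef_rot: [0.06, 0.749, 0.656, 0.062]
wrist_force: [0.2, -0.9, -2.8]
grip_width: 0.0236
[0.44862268 0.24252383 0.17780682] [-0.26207767  9.95190795  8.95840098]
```

```bash
python3 -m crank '[0.0105,0.0013,-0.01,0,1.66,1.49,0, 0.0105,0.0013,-0.02,0,1.66,1.49,0, 0.0105,0.0013,-0.025,0,1.66,1.49,0, 0.0105,0.0013,-0.025,-0.1,1.66,1.49,0, 0.0105,0.0013,-0.025,-0.1,1.66,1.49,0, 0.0105,0.0012,-0.015,-0.1,1.65,1.5,0, 0,0,0,0,0,0,0, 0,0,0,0,0,0,0, 0,0,0,0,0,0,0]'
python3 look.py 17 215,195 200,190
python3 - <<'E'
from h import *
from scipy.spatial.transform import Rotation as R
o=ctrl.get_obs();q=o['eef_rot'];c=R.from_quat([*q[1:],q[0]]);t=R.from_quat([0.69839,0.71572,0,0])
print(np.degrees((t*c.inv()).as_rotvec()))
E
```

```text
clock: 20.7
ee_pos: [0.5114, 0.2502, 0.0589]
eef_rot: [0.0, 0.699, 0.715, 0.0]
wrist_force: [-0.1, 0.9, -2.0]
grip_width: 0.0235
20.7 [0.51138072 0.25021447 0.05894277] [3.06391934e-04 6.99177172e-01 7.14948245e-01 4.42452139e-04] [-0.14815378  0.90795321 -2.03260764] 0.023515345273905728
[-0.03041495  0.1008465   0.07991035]
```

View pics/z17.png

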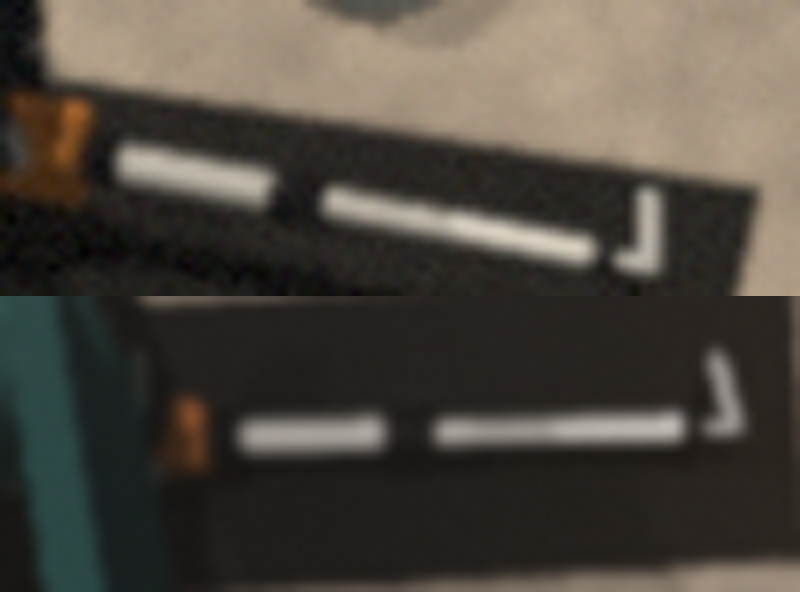

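The pole sits in the grip as before. I'll lower it gently to the mat.

```bash
python3 -m crank '[0,0,-0.01,0,0,0,0, 0,0,-0.015,0,0,0,0, 0,0,-0.01,0,0,0,0, 0,0,-0.006,0,0,0,0, 0,0,-0.003,0,0,0,0, 0,0,0,0,0,0,0, 0,0,0,0,0,0,0]'
python3 -m crank '[0,0,-0.001,0,0,0,0, 0,0,-0.001,0,0,0,0, 0,0,0,0,0,0,0]'

```

```text
clock: 21.5
ee_pos: [0.5122, 0.251, 0.0143]
eef_rot: [0.0, 0.699, 0.715, 0.0]
wrist_force: [-0.7, -0.0, -1.5]
grip_width: 0.0236
clock: 21.8
ee_pos: [0.5123, 0.2511, 0.0125]
eef_rot: [0.0, 0.699, 0.715, 0.001]
wrist_force: [-1.1, 0.1, 0.6]
grip_width: 0.0233
```

```bash
python3 -m crank '[0,0,-0.0008,0,0,0,0, 0,0,0,0,0,0,0]'
python3 look.py 18 215,195 200,190
```

```text
clock: 22.0
ee_pos: [0.5123, 0.251, 0.0124]
eef_rot: [0.0, 0.699, 0.715, 0.001]
wrist_force: [-1.6, -0.3, 8.5]
grip_width: 0.0235
22.0 [0.51225123 0.2510316  0.01239716] [2.94403348e-04 6.98807179e-01 7.15309694e-01 6.93514163e-04] [-1.63840873 -0.34252037  8.53729053] 0.02353350178761741
```

View pics/z18.png

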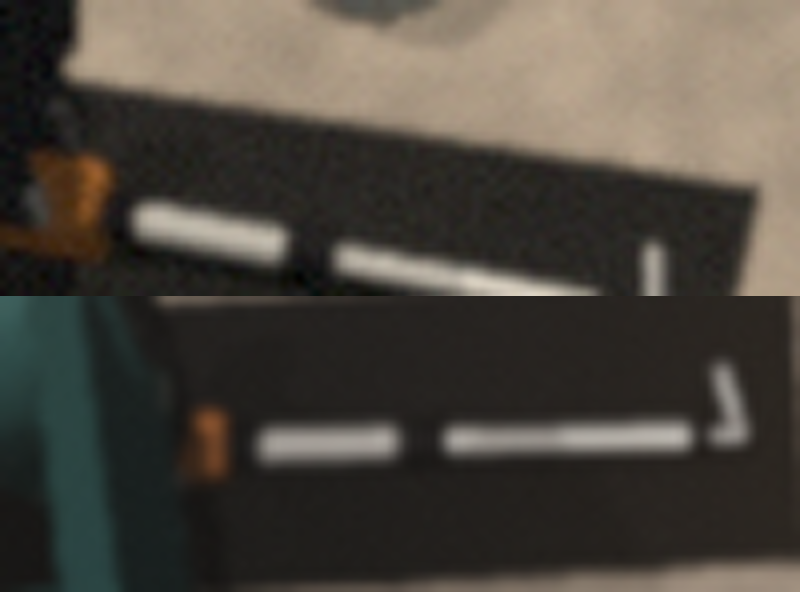

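The pole is resting on the mat (8.5 N contact). I'll open gradually at low force, then lift straight up.

```bash
python3 -m crank '[0,0,0,0,0,0,0.3, 0,0,0,0,0,0,0.4, 0,0,0,0,0,0,0.55, 0,0,0,0,0,0,0.75, 0,0,0,0,0,0,1, 0,0,0,0,0,0,1, 0,0,0,0,0,0,1]' 20
python3 -m crank '[0,0,0.01,0,0,0,1, 0,0,0.02,0,0,0,1, 0,0,0.04,0,0,0,1, 0,0,0.05,0,0,0,1, -0.01,0.03,0.05,0,0,0,1, -0.02,0.04,0.04,0,0,0,1, -0.02,0.04,0.02,0,0,0,1, -0.02,0.04,0,0,0,0,1, -0.02,0.04,0,0,0,0,1, 0,0,0,0,0,0,1, 0,0,0,0,0,0,1, 0,0,0,0,0,0,1]'
python3 look.py 19 215,195 200,190
```

```text
clock: 22.8
ee_pos: [0.5118, 0.2508, 0.0112]
eef_rot: [0.0, 0.699, 0.715, 0.0]
wrist_force: [-0.1, -0.1, -0.5]
grip_width: 0.0853
clock: 24.0
ee_pos: [0.427, 0.4286, 0.227]
eef_rot: [0.0, 0.699, 0.715, -0.0]
wrist_force: [-0.5, 0.8, 0.0]
grip_width: 0.0855
24.0 [0.42697226 0.42856694 0.22701813] [ 3.85201921e-04  6.98917020e-01  7.15202664e-01 -4.59862566e-06] [-0.50682942  0.78437353  0.03503021] 0.0855258355644038
```

View pics/s19.png

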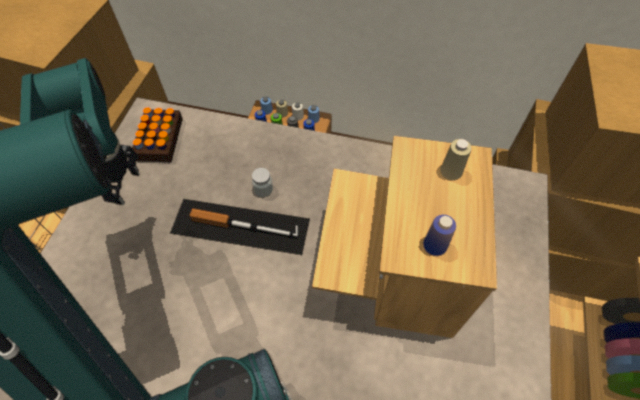

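View pics/t19.png

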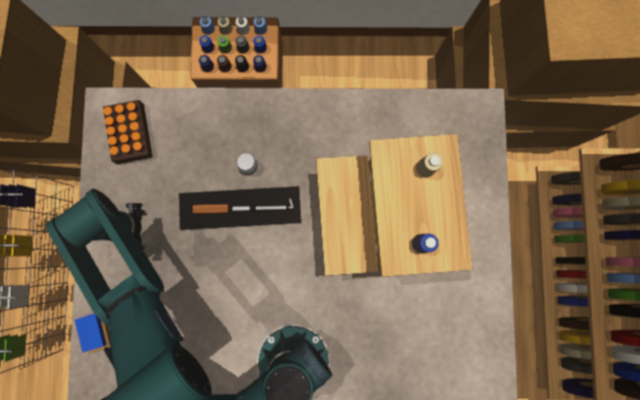

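The pole lies as before on the mat (scene handle (209,218), hook (297,232)). The hatch is fully down, and the cones and jar have not moved. Handing in.

```bash
python3 - <<'E'
from h import *
for n in 's','t':
    a=cv2.imread('pics/'+{'s':'scene0','t':'top0'}[n]+'.png').astype(float);b=cv2.imread(f'pics/{n}19.png').astype(float)
    d=np.abs(a-b).mean(2)
    R={'s':{'pole':(185,205,300,242),'jar':(248,165,275,197),'cones':(420,135,475,260)},'t':{'pole':(190,195,300,220),'jar':(235,150,260,178),'cones':(410,150,445,255)}}[n]
    print(n,{k:round(d[v[1]:v[3],v[0]:v[2]].mean(),2) for k,v in R.items()})
print(ctrl.finish_job())
E
```

```text
s {'pole': np.float64(4.7), 'jar': np.float64(4.43), 'cones': np.float64(4.5)}
t {'pole': np.float64(3.25), 'jar': np.float64(6.48), 'cones': np.float64(6.85)}
the job is handed in; nothing more can be done
None
```

The hatch is down at its stop and the pole is back on its mat. I handed the job in at about 24 s of the 67 s allowed.

- **Opening:** I gripped the handle at 120 N, put the finger through the eye and swung the hatch down at about 0.25 to 0.5 rad/s. The hook stayed in control past the balance point.
- **Forces:** The highest wrist force I read while hooked was about 7.7 N. Near the stop the side load reached 7 N because the hook was about 3 mm too close to the hinge; easing it outward cleared it. I read the force only at the end of each move, so a short peak in between would not show.
- **At the stop:** The hatch did not move in the pictures when I lowered the hook another 9 mm, and it stayed down after I drew the hook out.
- **Putting the pole back:** I lowered it until it pressed on the mat with about 8.5 N, then opened the gripper. It lies along the mat, with the handle at the same end and within about 1 mm of where it started by gripper position.
- **Last checks:** In the final pictures the cones and jar show no visible movement. The picture-difference numbers were inconclusive: 3 to 7 grey levels everywhere, and highest at the cones and jar in the top view.
- **Not checked:** The lowered hatch hides the basket, so I could not confirm it at the end. The pole and gripper passed well above it.

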